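Send the pipettes out for calibration

ROBOT

A 6-joint arm with a two-finger parallel gripper is mounted at the origin on the work surface. World frame = base frame: x ahead of the robot, y to its left, z up, the work surface at z = 0. Lengths are in mm, angles in degrees, forces in N, time in s.
With the tool pointing down it reaches from about 300 to 850 mm from the base axis. Payload 4.2 kg.
Tool frame: the origin (TCP) lies at the very end of the fingers, on their centre line; the grasp point (between the pads) lies 19 mm behind it; z points along the fingers, y is the line along which they close (so a half turn about z gives the same grasp; the last joint's range is limited). The gripper opens to 91 mm and grips with 3 to 60 N. Pads are 32 mm wide; open, the fingers measure 118 mm over their backs; the gripper's body (76 mm by 178 mm) begins 60 mm behind the grasp point.
Start: joints at [-70.359, 18.312, 89.639, -0, 72.044, -1.146], TCP at [204.068, -537.587, 213.976] pointing down, gripper open.
Joint ranges: [-177.97, 177.97], [-48.28, 115.42], [12.27, 149.76], [-77.06, 257.06], [2.81, 150.46], [-146.56, 146.56]. Speed limits (degrees/s): [147.25, 147.25, 180, 180, 180, 180].

INTERFACE

Orientations are given as [roll, pitch, yaw] about the fixed x, y, z axes, in that order (R = Rz(yaw) Ry(pitch) Rx(roll)).
In Python, from workcell import env, eyes gives the robot as it stands.
- The arm moves only by the tool send_rows, never from a script. Its argument "targets" is text: rows parted by semicolons, each of 7 numbers parted by spaces: the shift along the tool's x, y, z in m, then the turn, a rotation vector about the tool's x, y, z in degrees, then the opening in per cent of the stroke, from 0 (shut) to 100 (fully open). A call has 1 to 12 rows; each row is the pose to reach, as a shift and turn from the pose commanded when the call began, along the tool's axes at that moment; what a row does not reach only later rows make up. A row lasts 1/12 s, in which the tool goes at most 41.7 mm and 7.16 degrees, less where a joint would pass 70% of its speed; a pose out of reach is approached as far as the arm can. A call with a gripper value outside its range is refused whole. The fingers move at their own pace and stop on an object; "grip_force" is the grip in N (left out, the last holds). Time passes only in rows, so rows that repeat a pose let the fingers close. It gives the time, the measured TCP pose, the force, the opening and the grip force at its end, in the units of the state.
- env.state(): the state, without advancing time (a new reading comes with each control period).
- eyes.grab_frame(name): name is "side" or "top"; returns a dict with "image" (480x640x3 uint8, blue, green, red), "fovy" (degrees; the focal length in pixels is half the picture's height over the tangent of half this angle, whatever the lens; pixels are square), "cx", "cy" (the principal point, pixels), "D" ([k1, k2, p1, p2, k3] as OpenCV has them; the pictures are not rectified), "eye" and "attitude" of the camera in the world. Camera axes: x right, y up, looking along -z (the intrinsics and any distortion apply to the point x, -y, -z); pixel columns grow to the right and rows downward; lengths in mm; the calibration is good to about 2 mm. A picture is of the moment at which its call begins. There is no depth.
- env.job_done(): hands the job in; it is judged then, once.
The state is a dict: "time_s": time; "qpos": joint angles; "qvel": joint speeds; "effort": joint torques, N m; "ee_pos": TCP position; "ee_rot": TCP orientation; "force": force on the tool from outside, world axes, zero at the start; "torque": the same for the moment, N m; "gripper_width": finger opening in mm; "gripper_force": force on a finger pad.
Only numpy, scipy, OpenCV 4.12 (cv2) and the standard library are available. Lean on these libraries where they do the work, as an engineer would, in place of code of your own. Each camera call takes 0.05 s, during which the arm holds its last target. There are 200 camera calls.

TASK

The short grey pipettes are going out for calibration: first hook the white out-of-service hanger over the stand's blue bar near the end farther from the pointer clip, slide it along without lifting it off until it is centred over the pointer, and leave it hanging there. Then draw the tray's lock bar out to its stop and lay every pipette flat on its back on the tray floor, one to a lane and straight along it, all noses towards the end with the round tab. With all of them in, push the lock bar fully home over the noses; leave everything else on the bench where it stands.

Things in the scene. Friction and masses are not known exactly. Their poses are not given: they have to be found in the camera images.
- stand: fixed stand: level flat blue bar, 10 mm thick (x), 350 mm long (y), top edge 150 and lower edge 120 mm above the bench, between two white uprights at y = +-182 mm (14 mm wide, 165 mm high, feet running 87 mm to +x). A thin steel bar (40 to 52 mm high) runs below it. Origin on the bench under the bar's middle; z up
- pointer: fixed dark steel pointer clip on the stand's lower bar, the mark for the hanger: 12 mm wide along the bar, 44 mm deep, thin upright fin up to 80 mm above the bench. Origin on the bench under the bar, at the fin; axes parallel to the stand's. Sits within 90 mm of the bar's middle
- hanger: loose white sign hanger, 130 g, a rigid inverted U standing on two plates 70 mm wide (y), 6 thick, 60 high, with a 22 mm gap (x) between. Bridge over them from 60 to 68 mm above the feet; on it a grey grip tab 12 mm thick (x), 40 wide, up to 110 mm. Origin midway between the feet; z up. Hung, the bridge sits on the bar's top: origin 90 mm above the bench. Either way round is right
- tray: fixed aluminium tray, 180 mm long (x), 218 wide (y); floor 5 mm, rims 14 mm above the bench. Four lanes along x, centred at y = -78, -26, 26, 78 mm, each 46 mm wide, 170 long. Stub dividers 14 mm high part them only near the ends (49 to 85 mm from the middle). A flat half-round tab, radius 36 mm, sticks out of the +x end (away from the robot): the nose end. Origin under its centre
- pipette0: loose short grey pipette lying on its flat back, 90 g, 154 mm long; 3 or 4 are present (None: absent). Box-shaped handle x = -40 to 40 mm, 24 mm wide (y), 20 high; narrower white nose to x = 86; plunger button to x = -68; small finger hook on top at x = -34. Origin at the underside of the handle's middle, near the balance point; x towards the nose, z up
- pipette1: the same kind of pipette as pipette0
- pipette2: the same kind of pipette as pipette0
- pipette3: the same kind of pipette as pipette0
- lockbar (a joint): dark steel lock bar that slides along the tray's y across its nose end, between two hard stops 26 mm apart, with about 2 N of friction, staying where it is left: 0 m = home, its four teeth (14 mm wide, undersides 28 mm above the bench, 60 to 94 mm from the tray's middle) lie over the lane centres; 0.026 m = drawn out to the right (tray -y), teeth over the dividers, lanes open
- lockbar_knob (a point): grip point of the lock bar's black upright knob, 14 x 14 mm, from 33 to 67 mm above the bench; the point lies on its axis 55 mm above the bench, past the tray's right-hand far corner (97 mm along the tray's x; y = -155 mm when home); moves with the bar
- tray_tab (a point): the middle of the tray's nose end, where the round tab starts, 90 mm from the tray's centre, 5 mm above the bench
- rotor_lid: bystander: flat amber centrifuge rotor lid with a knob, 120 mm across, 30 mm high; origin under its centre
- tip_box: bystander: blue tip box with clear lid, 85 x 125 x 72 mm; origin under its centre
- tube_rack: bystander: red tube rack, 75 x 150 mm, 42 mm high; origin under its centre
- reagent: bystander: amber reagent bottle, 56 mm across, 110 mm high; origin under its centre
- jar: bystander: white screw-cap jar, 52 mm across, 60 mm high, standing between the pipettes and the bar stand; origin under its centre
- beaker: bystander: open glass beaker, 70 mm across, 85 mm high; origin under its centre
Mind the look-alikes: they are no part of the job. Leave any yellow look-alike of the hanger alone. Leave any green look-alike of the pipette2 alone.

How it is judged:
By the outcome, as a careful person would: the job done as asked, in the order asked, and still so for the second after the job is handed in, with the robot touching nothing.
Of pipette0, pipette1, pipette2, pipette3 only 3 to 4 are there at a start; the rules pass over those that are not, and their reading is None.
At some moment in a run one of pipette0, pipette1, pipette2, pipette3 may be knocked a few centimetres aside while the robot is not near it.
It also fails if it takes over 210 s, if anything falls off the work surface, if the arm or the gripper's body presses on something with over 40 N, if the wrist force passes 120 N, or if a joint passes its speed limit or range.

## Working session

There is one attempt and no reset: what is moved stays moved. The work goes in short steps, Python scripts to look and compute and a tool call to move; the robot and the scene stay as the last step left them, time stands still between calls to the robot, and variables do not carry over. Pictures are saved under pics/ and viewed, at most 14 in all, crops included, and the job is handed in when it is done.

Besides the shell and the picture viewer there is one more tool, called after "Emit:" as a command line: name --argument value ..., lists and objects as JSON in quotes. send_rows: Moves the arm, as the interface text tells. Its arguments: {"type":"object","properties":{"targets":{"type":"string"},"grip_force":{"type":"number"}},"required":["targets"]}

```bash
ls; mkdir -p pics
cat > h.py <<'E'
import numpy as np, cv2
from workcell import env, eyes
from scipy.spatial.transform import Rotation as R
def grab(n,fn=None):
    f=eyes.grab_frame(n)
    if fn: cv2.imwrite('pics/'+fn,f['image'])
    return f
def cam(f):
    fl=240/np.tan(np.radians(f['fovy']/2))
    K=np.array([[fl,0,f['cx']],[0,fl,f['cy']],[0,0,1.]])
    a=np.array(f['attitude'],float)
    Rm=a if a.shape==(3,3) else R.from_euler('xyz',a,degrees=True).as_matrix()
    return K,np.array(f['D'],float),Rm,np.array(f['eye'],float)
def p2w(f,uv,z):
    K,D,Rm,e=cam(f)
    p=cv2.undistortPoints(np.array(uv,float).reshape(-1,1,2),K,D).reshape(-1,2)
    d=np.c_[p[:,0],-p[:,1],-np.ones(len(p))]@Rm.T
    z=np.broadcast_to(z,(len(p),))
    return e+d*((z-e[2])/d[:,2])[:,None]
def w2p(f,P):
    K,D,Rm,e=cam(f)
    q=(np.array(P,float).reshape(-1,3)-e)@Rm
    q=q*[1,-1,-1]
    return cv2.projectPoints(q,np.zeros(3),np.zeros(3),K,D)[0].reshape(-1,2)
E
python3 - <<'E'
from h import *
for n in('top','side'):
    f=grab(n,n+'0.png'); print({k:v for k,v in f.items() if k!='image'})
print(env.state())
E
```

```text
pics
{'fovy': 48.37401210302871, 'cx': 322.2257115996738, 'cy': 232.93803762039786, 'D': array([-0.09287942,  0.        ,  0.        ,  0.        ,  0.        ]), 'eye': array([ 293.456132  ,  -22.34029732, 1590.3594211 ]), 'attitude': array([  8.64952306,  -0.32860584, -88.83777053])}
{'fovy': 54.98924692595591, 'cx': 319.06292848583297, 'cy': 232.9575983736023, 'D': array([-0.01777302,  0.        ,  0.        ,  0.        ,  0.        ]), 'eye': array([ 321.08133501, 1016.6229164 ,  654.29586602]), 'attitude': array([  60.52246851,    1.30673752, -168.9138483 ])}
{'time_s': 0.1, 'qpos': array([-7.03600107e+01,  1.83498098e+01,  8.96990499e+01,  6.89523080e-04,
        7.20445505e+01, -1.14649929e+00]), 'qvel': array([-0.06653201, -0.09262384, -0.22449789,  0.03968891, -0.0101569 ,
        0.09818745]), 'effort': array([-2.18477949e-04, -4.13332164e+01, -2.32508540e+01,  7.27768033e-02,
        4.21354047e-02, -6.66000460e-05]), 'ee_pos': array([ 203.90727439, -537.14938197,  213.18847695]), 'ee_rot': array([-1.79906622e+02, -2.52449109e-03,  2.07862735e+01]), 'force': array([ 0.30300372,  0.18497515, -1.18293923]), 'torque': array([-0.04783857, -0.02415507, -0.02818201]), 'gripper_force': 0.0, 'gripper_width': 91.26450987641321}
```

View pics/top0.png

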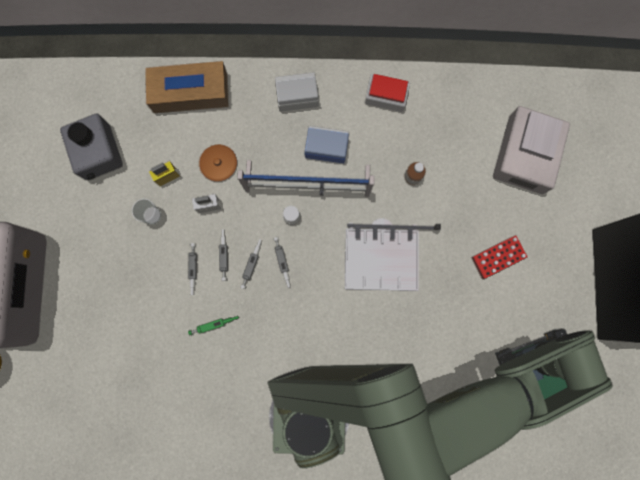

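View pics/side0.png

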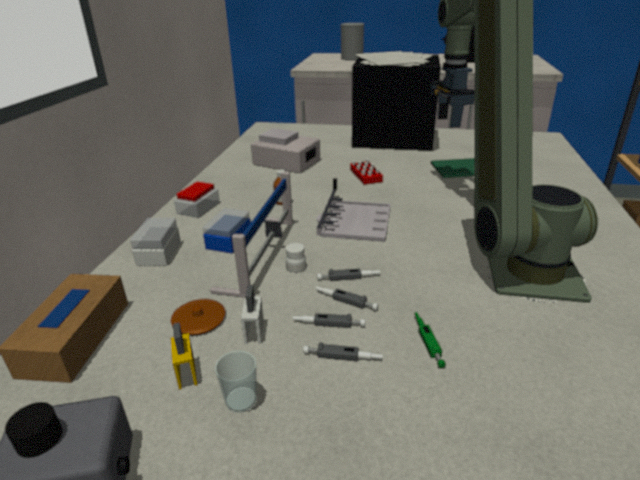

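The top view shows the hanger near (205,202), the stand bar from (243,178) to (370,183) with the pointer near (322,187), four grey pipettes around (190–285, 260), and the tray at (381,262). The knob is at (437,227). I'll enlarge these areas.

Run:
```python
import cv2
i=cv2.imread('pics/top0.png')
cv2.imwrite('pics/c1.png',cv2.resize(i[145:295,130:330],None,fx=4,fy=4,interpolation=cv2.INTER_CUBIC))
cv2.imwrite('pics/c2.png',cv2.resize(i[150:300,250:450],None,fx=4,fy=4,interpolation=cv2.INTER_CUBIC))
```

```text
(no output)
```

View pics/c1.png

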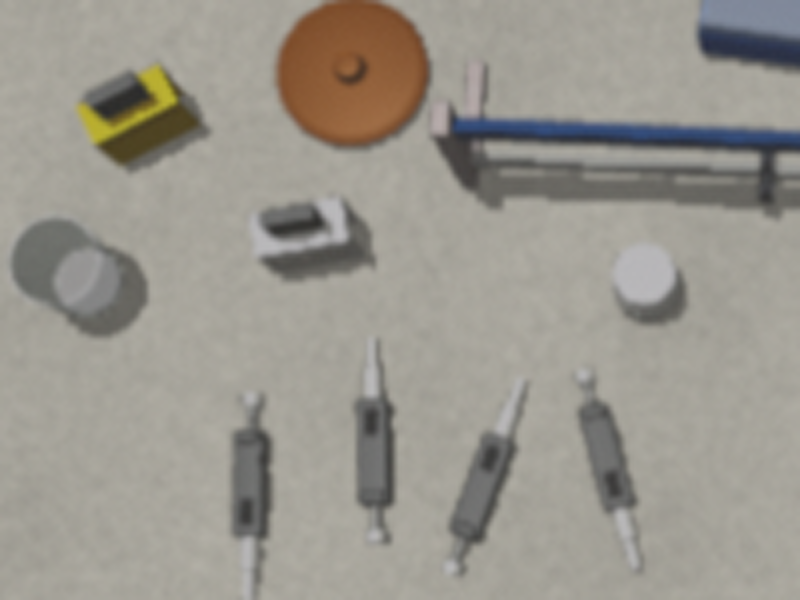

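View pics/c2.png

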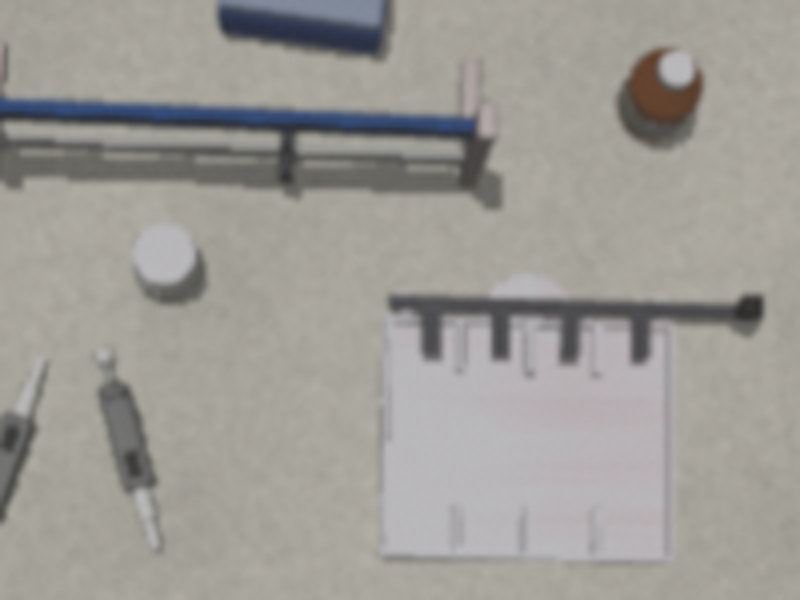

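Enlarged: four grey pipettes; A and D have their noses towards the robot, B and C away. The teeth sit over the lane centres, so the lock bar is home. Next I convert these pixels to positions.

Run:
```python
from h import *
np.set_printoptions(precision=1,suppress=True)
f=eyes.grab_frame('top'); im=f['image'].astype(int)
c=lambda p,o:[((a+.5)/4-.5+o[0],(b+.5)/4-.5+o[1]) for a,b in p]
o1=(130,145);o2=(250,150)
print('hanger br',p2w(f,c([(250,215),(345,198),(352,235),(262,256),(302,226)],o1),68)); print('tab',p2w(f,c([(265,218),(315,207)],o1),110))
for n,pts in dict(A=[(250,430),(248,538),(251,392),(249,596)],B=[(374,506),(374,398),(377,543),(372,338)],C=[(466,540),(497,434),(453,573),(524,380)],D=[(595,403),(623,510),(584,368),(639,570)]).items():
    h=p2w(f,c(pts[:2],o1),20);e=p2w(f,c(pts[2:],o1),8)
    d=e[1]-e[0]; u=d/np.linalg.norm(d); s=1 if n in 'BC' else -1
    print(n,'mid',h.mean(0),e[0]+u*68,'len',np.linalg.norm(d),np.linalg.norm(h[1]-h[0]),'ang',np.degrees(np.arctan2(d[1],d[0])))
t=p2w(f,c([(383,557),(669,559),(672,318),(388,318)],o2),14);print('tray',t,t.mean(0),np.linalg.norm(np.roll(t,-1,0)-t,axis=1))
print('teeth',p2w(f,c([(431,340),(500,340),(568,340),(639,342)],o2),34),'div',p2w(f,c([(457,525),(523,525),(593,525)],o2),14))
print('knob',p2w(f,c([(749,300)],o2),67))
print('barends',p2w(f,c([(455,122)],o1)+c([(475,121)],o2),150),'ptr',p2w(f,c([(288,190)],o2),52))
b=im[:,:,0]-im[:,:,2]
for u in (265,295,315,345):
    print(u,[(v,b[v,u],im[v,u].sum()) for v in range(174,188)])
```

```text
hanger br [[619.3 356.   68. ]
 [633.3 286.8  68. ]
 [605.9 280.2  68. ]
 [589.  345.4  68. ]
 [611.8 317.2  68. ]]
tab [[608.4 334.7 110. ]
 [617.  299.3 110. ]]
A mid [426.7 357.1  20. ] [428.7 359.3   8. ] len 152.3640922954981 80.12692894027585 ang -177.47134128477717
B mid [452.5 265.2  20. ] [453.8 266.8   8. ] len 153.9940748884587 80.30606158908057 ang 4.075835109048895
C mid [428.4 184.4  20. ] [429.8 183.5   8. ] len 152.5673597923845 81.27475068092994 ang -18.07085411968377
D mid [453.   91.1  20. ] [455.1  92.9   8. ] len 156.5116025068483 82.17203969821266 ang -163.09152877568982
tray [[ 368.4  -98.    14. ]
 [ 370.8 -309.2   14. ]
 [ 551.  -312.4   14. ]
 [ 546.5  -99.2   14. ]] [ 459.2 -204.7   14. ] [211.3 180.2 213.2 178. ]
teeth [[ 527.5 -130.1   34. ]
 [ 528.6 -181.1   34. ]
 [ 529.6 -231.4   34. ]
 [ 529.3 -284.    34. ]] div [[ 393.  -152.2   14. ]
 [ 394.  -201.    14. ]
 [ 394.9 -252.8   14. ]]
knob [[ 556.8 -359.1   67. ]]
barends [[ 670.5  196.2  150. ]
 [ 664.3 -151.1  150. ]] ptr [[634.2 -22.5  52. ]]
265 [(174, np.int64(3), np.int64(426)), (175, np.int64(3
[... 1282 characters left out ...]
(271)), (183, np.int64(-6), np.int64(410)), (184, np.int64(-11), np.int64(475)), (185, np.int64(-7), np.int64(469)), (186, np.int64(-3), np.int64(438)), (187, np.int64(-2), np.int64(355))]
345 [(174, np.int64(-12), np.int64(492)), (175, np.int64(-12), np.int64(490)), (176, np.int64(-10), np.int64(484)), (177, np.int64(-5), np.int64(435)), (178, np.int64(19), np.int64(349)), (179, np.int64(54), np.int64(263)), (180, np.int64(64), np.int64(246)), (181, np.int64(48), np.int64(208)), (182, np.int64(21), np.int64(166)), (183, np.int64(4), np.int64(234)), (184, np.int64(-5), np.int64(384)), (185, np.int64(-11), np.int64(469)), (186, np.int64(-9), np.int64(475)), (187, np.int64(-5), np.int64(451))]
```

Run:
```python
import cv2
i=cv2.imread('pics/side0.png')
cv2.imwrite('pics/s1.png',cv2.resize(i[170:370,140:400],None,fx=3,fy=3,interpolation=cv2.INTER_CUBIC))
```

```text
(no output)
```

View pics/s1.png

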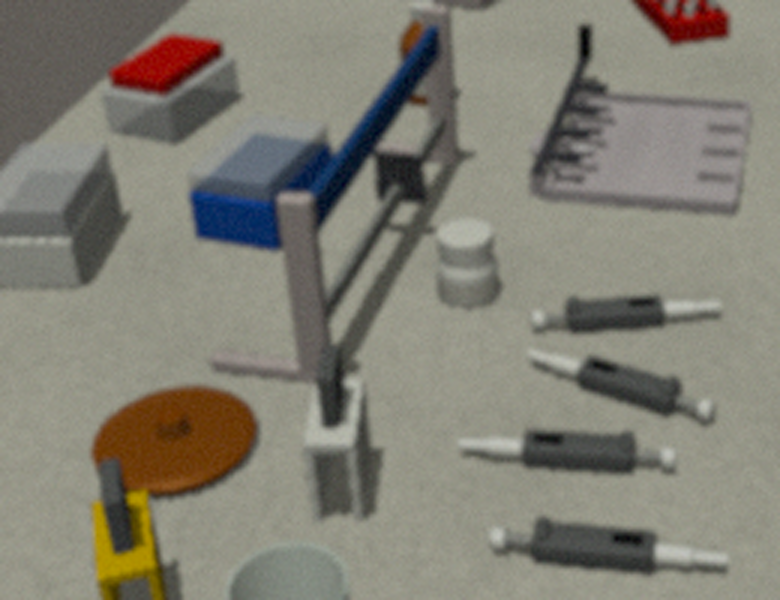

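Sizes agree with the given ones: pipette lengths about 154 mm, handles about 80, bar 347, tray about 180 x 212. The side crop shows the hanger at (338,440) and the bar's near top end at about (300,195). Now the first move, towards the hanger.

```bash
cat >> h.py <<'E'
def to(x,y,z,yaw):
    s=env.state(); Rm=R.from_euler('xyz',s['ee_rot'],degrees=True)
    g=R.from_euler('xyz',[180,0,yaw],degrees=True)
    t=Rm.inv().apply(np.array([x,y,z])-s['ee_pos'])/1000
    r=(Rm.inv()*g).as_rotvec(degrees=True)
    print('shift',np.round(t,4),'turn',np.round(r,1),'rows',np.ceil(max(np.linalg.norm(t)/.0417,np.linalg.norm(r)/7.16)))
E
python3 -c "
from h import *
to(612,317,260,103)"
```

```text
shift [ 0.6847 -0.6538 -0.0458] turn [ -0.1  -0.1 -82.2] rows 23.0
```

Emit:
send_rows --targets "0.04 -0.038 -0.0458 0 0 -7 100;0.68 -0.65 -0.0458 0 0 -82 100;0.68 -0.65 -0.0458 0 0 -82 100;0.68 -0.65 -0.0458 0 0 -82 100;0.68 -0.65 -0.0458 0 0 -82 100;0.68 -0.65 -0.0458 0 0 -82 100;0.68 -0.65 -0.0458 0 0 -82 100;0.68 -0.65 -0.0458 0 0 -82 100;0.68 -0.65 -0.0458 0 0 -82 100;0.68 -0.65 -0.0458 0 0 -82 100;0.68 -0.65 -0.0458 0 0 -82 100;0.68 -0.65 -0.0458 0 0 -82 100"

```text
time_s: 1.15
ee_pos: [415.4, -93.1, 250.3]
ee_rot: [180.0, 0.0, 103.1]
force: [1.1, 0.0, -0.2]
gripper_width: 91.3
gripper_force: 0.0
```

Run:
```python
from h import *
to(612,317,260,103)
f=eyes.grab_frame('side'); im=f['image']; g=cv2.imread('pics/top0.png'); ft=eyes.grab_frame('top'); 
def box(x,y,yaw,pts):
    q=R.from_euler('z',yaw,degrees=True).apply(pts); return q+[x,y,0]
B=lambda a,b,z:[(x,y,z) for x,y in((a[0],b[0]),(a[1],b[0]),(a[1],b[1]),(a[0],b[1]))]
L=[box(664.7,22.5,-1,B((-5,5),(-175,175),150)),box(664.7,22.5,-1,B((-5,5),(-175,175),120)),
 box(612,317,13,B((-17,17),(-35,35),68)),box(612,317,13,B((-6,6),(-20,20),110)),
 box(664.7,22.5,-1,B((-22,22),(-51.5,-39.5),46)),
 box(459,-206,-1,B((-90,90),(-109,109),14)),box(459,-206,-1,B((90,104),(-162,-148),67))]
for x,y,a in((428,358,-177.5),(453,266,4),(429,184,-18),(454,92,-163)): L.append(box(x,y,a,B((-40,40),(-12,12),20)))
out=[]
for F,I,(r0,r1,c0,c1),s in((f,im,(160,380,140,440),2.66),(ft,g,(150,300,140,450),2.58)):
    I=cv2.resize(I[r0:r1,c0:c1],None,fx=s,fy=s,interpolation=cv2.INTER_CUBIC)
    for b in L:
        p=(w2p(F,b)-[c0,r0]+.5)*s-.5
        cv2.polylines(I,[np.int32(np.round(p*8))],True,(0,255,255),1,cv2.LINE_AA,3)
    cv2.imwrite('pics/ov%d.png'%len(out),I); out.append(I.shape)
print(out)
```

```text
shift [ 0.3549  0.2843 -0.0098] turn [0.  0.  0.1] rows 11.0
[(585, 798, 3), (387, 800, 3)]
```

View pics/ov0.png

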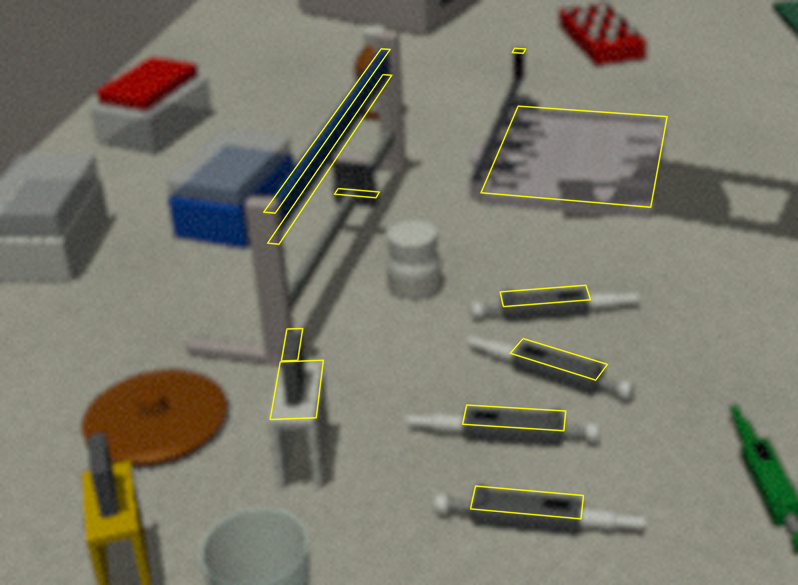

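View pics/ov1.png

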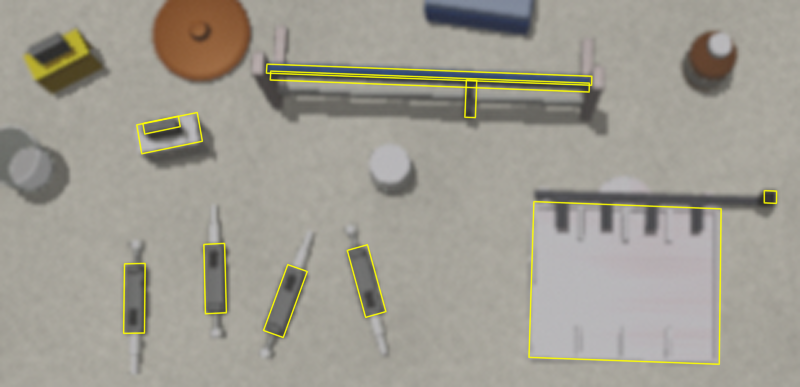

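The overlays match both pictures for the bar (top view (430,73)), the hanger (170,132), the pointer (470,98) and the pipettes. The tray yaw is close to 0. I go on to the hanger.

Emit:
send_rows --targets "0.355 0.284 -0.01 0 0 0 100;0.355 0.284 -0.01 0 0 0 100;0.355 0.284 -0.01 0 0 0 100;0.355 0.284 -0.01 0 0 0 100;0.355 0.284 -0.01 0 0 0 100;0.355 0.284 -0.01 0 0 0 100;0.355 0.284 -0.01 0 0 0 100;0.355 0.284 -0.01 0 0 0 100;0.355 0.284 -0.01 0 0 0 100;0.355 0.284 -0.01 0 0 0 100;0.355 0.284 -0.01 0 0 0 100;0.355 0.284 -0.01 0 0 0 100"

```text
time_s: 2.25
ee_pos: [615.8, 319.1, 257.4]
ee_rot: [-180.0, -0.1, 103.0]
force: [-2.3, -0.4, -0.8]
gripper_width: 91.3
gripper_force: 0.0
```

```bash
python3 -c "
from h import *
to(612,317,75,103)"
```

```text
shift [-0.0016 -0.0042  0.1824] turn [-0.  -0.1 -0. ] rows 5.0
```

Emit:
send_rows --targets "-0.0016 -0.0042 0.04 0 0 0 100;-0.0016 -0.0042 0.08 0 0 0 100;-0.0016 -0.0042 0.115 0 0 0 100;-0.0016 -0.0042 0.145 0 0 0 100;-0.0016 -0.0042 0.165 0 0 0 100;-0.0016 -0.0042 0.175 0 0 0 100;-0.0016 -0.0042 0.182 0 0 0 100;-0.0016 -0.0042 0.182 0 0 0 60;-0.0016 -0.0042 0.182 0 0 0 40;-0.0016 -0.0042 0.182 0 0 0 30;-0.0016 -0.0042 0.182 0 0 0 25" --grip_force 20

```text
time_s: 3.17
ee_pos: [610.8, 311.8, 80.0]
ee_rot: [179.8, -0.0, 102.8]
force: [0.3, 0.4, -0.9]
gripper_width: 67.2
gripper_force: 0.0
```

Emit:
send_rows --targets "0 0 0 0 0 0 5;0 0 0 0 0 0 5;0 0 0 0 0 0 5;0 0 0 0 0 0 5;0 0 0 0 0 0 5;0 0 0 0 0 0 5" --grip_force 20

```text
time_s: 3.67
ee_pos: [609.9, 311.5, 78.2]
ee_rot: [-180.0, 0.0, 102.8]
force: [0.0, 0.0, -0.1]
gripper_width: 27.2
gripper_force: 0.0
```

```bash
python3 -c "
from h import *
to(612,317,75,103);print(env.state()['ee_pos'],env.state()['qvel'])"
```

```text
shift [0.0049 0.0033 0.0032] turn [-0.   0.  -0.2] rows 1.0
[609.85800398 311.46865504  78.1892088 ] [-0.01333785  0.06401281  0.03274504  0.03196324 -0.00481532 -0.03625293]
```

Emit:
send_rows --targets "0.005 0.002 0.003 0 0 0 28;0.005 0.002 0.003 0 0 0 28;0.005 0.002 0.003 0 0 0 5;0.005 0.002 0.003 0 0 0 5;0.005 0.002 0.003 0 0 0 5;0.005 0.002 0.003 0 0 0 5;0.005 0.002 0.003 0 0 0 5;0.005 0.002 0.003 0 0 0 5;0.005 0.002 0.003 0 0 0 5;0.005 0.002 0.003 0 0 0 5" --grip_force 20

```text
time_s: 4.5
ee_pos: [610.7, 316.7, 75.1]
ee_rot: [-180.0, 0.0, 102.8]
force: [-0.3, 0.8, -2.0]
gripper_width: 12.0
gripper_force: 20.0
```

```bash
python3 -c "
from h import *
s=env.state();p=s['ee_pos'];print(p,s['gripper_width'],s['gripper_force'],s['force'])
to(p[0],p[1],p[2]+120,s['ee_rot'][2])"
```

```text
[610.67945563 316.69556403  75.13063059] 11.991218715822253 19.99956339597702 [-0.29429121  0.76650647 -2.00331112]
shift [-0.   -0.   -0.12] turn [-0.  0. -0.] rows 3.0
```

Emit:
send_rows --targets "0 0 -0.02 0 0 0 5;0 0 -0.05 0 0 0 5;0 0 -0.085 0 0 0 5;0 0 -0.12 0 0 0 5;0 0 -0.15 0 0 0 5;0 0 -0.17 0 0 0 5;0 0 -0.18 0 0 0 5;0 0 -0.18 0 0 0 5;0 0 -0.18 0 0 0 5"

```text
time_s: 5.25
ee_pos: [610.4, 316.6, 254.3]
ee_rot: [-179.9, 0.0, 102.8]
force: [0.1, 0.4, -1.7]
gripper_width: 11.3
gripper_force: 20.0
```

```bash
python3 -c "
from h import *
s=env.state();p=s['ee_pos'];print(p,s['gripper_width'],s['gripper_force'],s['force'])
to(667,147.5,256,89)"
```

```text
[610.3985435  316.60836335 254.27600815] 11.3397891329226 19.99960094690323 [ 0.0900711   0.40214706 -1.68226347]
shift [-0.1774  0.0178 -0.0017] turn [-0.1  0.  13.8] rows 5.0
```

Emit:
send_rows --targets "-0.03 0.003 -0.002 0 0 3 5;-0.06 0.006 -0.002 0 0 6 5;-0.09 0.009 -0.002 0 0 9 5;-0.12 0.012 -0.002 0 0 12 5;-0.15 0.015 -0.002 0 0 13.8 5;-0.17 0.017 -0.002 0 0 13.8 5;-0.1774 0.0178 -0.002 0 0 13.8 5;-0.1774 0.0178 -0.002 0 0 13.8 5;-0.1774 0.0178 -0.002 0 0 13.8 5;-0.1774 0.0178 -0.002 0 0 13.8 5"

```text
time_s: 6.08
ee_pos: [666.7, 149.2, 256.3]
ee_rot: [-179.9, -0.0, 89.1]
force: [-0.4, -0.4, -2.8]
gripper_width: 12.0
gripper_force: 20.0
```

Run:
```python
from h import *
s=env.state();print(s['ee_pos'],s['ee_rot'],s['gripper_width'],s['force'])
to(667,147.5,166,89)
f=grab('side','s2f.png'); t=grab('top')
a=cv2.resize(f['image'][150:300,200:360],None,fx=3.7,fy=3.7,interpolation=cv2.INTER_CUBIC)
cv2.imwrite('pics/s2.png',a)
```

```text
[666.65050998 149.1806764  256.34950388] [-1.79899545e+02 -2.66774705e-02  8.90643579e+01] 12.01911525173918 [-0.37510451 -0.37858089 -2.81598713]
shift [-0.0017  0.0005  0.0903] turn [-0.1 -0.   0.1] rows 3.0
```

View pics/s2.png

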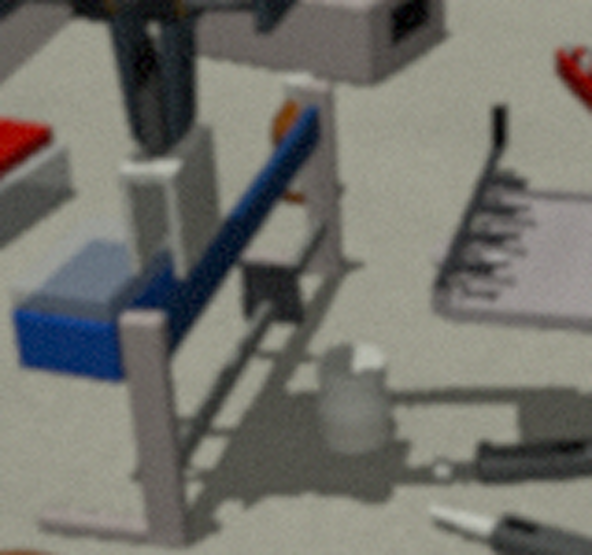

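The hanger is over the bar (plates at (135,215) and (182,220), bar edge near (160,290)). I lower it slowly and watch the force.

Emit:
send_rows --targets "-0.0017 0.0005 0.012 0 0 0 5;-0.0017 0.0005 0.022 0 0 0 5;-0.0017 0.0005 0.03 0 0 0 5;-0.0017 0.0005 0.035 0 0 0 5;-0.0017 0.0005 0.04 0 0 0 5;-0.0017 0.0005 0.045 0 0 0 5;-0.0017 0.0005 0.045 0 0 0 5;-0.0017 0.0005 0.045 0 0 0 5"

```text
time_s: 6.85
ee_pos: [667.8, 146.0, 212.1]
ee_rot: [-180.0, 0.0, 89.0]
force: [0.1, 0.3, -1.1]
gripper_width: 11.8
gripper_force: 20.0
```

Emit:
send_rows --targets "0 0 0.012 0 0 0 5;0 0 0.022 0 0 0 5;0 0 0.03 0 0 0 5;0 0 0.036 0 0 0 5;0 0 0.04 0 0 0 5;0 0 0.043 0 0 0 5;0 0 0.045 0 0 0 5;0 0 0.045 0 0 0 5;0 0 0.045 0 0 0 5"

```text
time_s: 7.6
ee_pos: [668.0, 146.0, 167.5]
ee_rot: [180.0, -0.0, 89.0]
force: [0.0, -0.7, -1.2]
gripper_width: 11.9
gripper_force: 20.0
```

Emit:
send_rows --targets "0 0 0.001 0 0 0 5;0 0 0.002 0 0 0 5;0 0 0.0025 0 0 0 5;0 0 0.0025 0 0 0 5;0 0 0.0025 0 0 0 5"

```text
time_s: 8.02
ee_pos: [667.9, 146.0, 164.9]
ee_rot: [180.0, 0.0, 89.0]
force: [0.3, 0.6, -1.0]
gripper_width: 11.9
gripper_force: 20.0
```

Run:
```python
from h import *
s=env.state();print(s['ee_pos'],s['ee_rot'],s['gripper_width'],s['force'])
f=grab('side'); t=grab('top')
a=cv2.resize(f['image'][170:270,230:330],None,fx=4,fy=4,interpolation=cv2.INTER_CUBIC)
b=cv2.resize(t['image'][150:250,270:370],None,fx=4,fy=4,interpolation=cv2.INTER_CUBIC)
cv2.imwrite('pics/s3.png',np.hstack([a,b]))
```

```text
[667.87862274 146.01797176 164.8987219 ] [1.79980124e+02 3.05307000e-04 8.89859495e+01] 11.882025175736082 [ 0.29804776  0.59966633 -1.03936192]
```

View pics/s3.png

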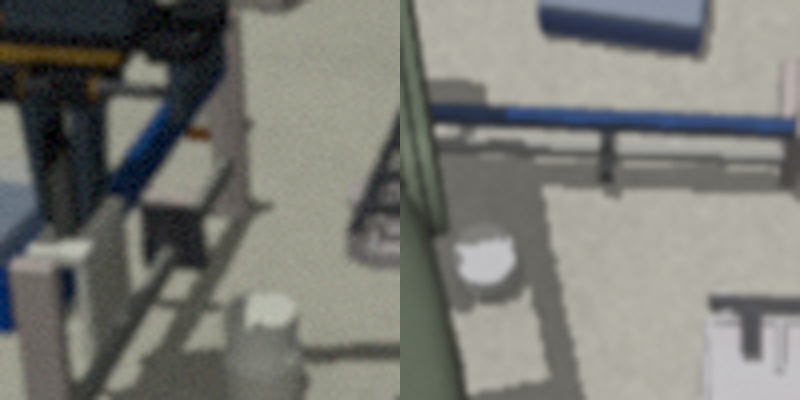

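Emit:
send_rows --targets "0 0 0.001 0 0 0 5;0 0 0.0015 0 0 0 5;0 0 0.0015 0 0 0 5;0 0 0.0015 0 0 0 5"

```text
time_s: 8.45
ee_pos: [667.9, 146.0, 164.8]
ee_rot: [179.9, -0.0, 89.0]
force: [-2.3, -1.2, 4.9]
gripper_width: 11.9
gripper_force: 20.0
```

Contact is felt at 164.8, as expected. I slide it along the bar.

Emit:
send_rows --targets "-0.008 0 0 0 0 0 5;-0.02 0 0 0 0 0 5;-0.035 0 0 0 0 0 5;-0.05 0 0 0 0 0 5;-0.065 0 0 0 0 0 5;-0.08 0 0 0 0 0 5;-0.095 0 0 0 0 0 5;-0.11 0 0 0 0 0 5;-0.125 0 0 0 0 0 5;-0.137 0 0 0 0 0 5;-0.14 0 0 0 0 0 5;-0.14 0 0 0 0 0 5"

```text
time_s: 9.45
ee_pos: [666.1, 4.6, 164.8]
ee_rot: [179.8, -0.0, 88.9]
force: [0.2, -0.5, 6.8]
gripper_width: 12.2
gripper_force: 20.0
```

Emit:
send_rows --targets "-0.01 0 0 0 0 0 5;-0.02 0 0 0 0 0 5;-0.027 0 0 0 0 0 5;-0.0295 0 0 0 0 0 5;-0.0295 0 0 0 0 0 5;-0.0295 0 0 0 0 0 5"

```text
time_s: 9.95
ee_pos: [665.6, -24.0, 164.8]
ee_rot: [179.8, -0.0, 88.9]
force: [-0.9, 2.8, 5.4]
gripper_width: 12.1
gripper_force: 20.0
```

Run:
```python
from h import *
s=env.state();print(s['ee_pos'],s['ee_rot'],s['gripper_width'],s['force'])
f=grab('side'); t=grab('top')
a=cv2.resize(f['image'][150:250,230:330],None,fx=4,fy=4,interpolation=cv2.INTER_CUBIC)
b=cv2.resize(t['image'][140:240,270:370],None,fx=4,fy=4,interpolation=cv2.INTER_CUBIC)
cv2.imwrite('pics/s4.png',np.hstack([a,b]))
```

```text
[665.58356623 -23.9993208  164.77740103] [ 1.79815625e+02 -4.04111619e-02  8.89329405e+01] 12.073922509658443 [-0.89866983  2.7717334   5.42923138]
```

Emit:
send_rows --targets "0 0 -0.001 0 0 0 20;0 0 -0.001 0 0 0 40;0 0 -0.001 0 0 0 60;0 0 -0.001 0 0 0 60;0 0 -0.001 0 0 0 60;0 0 -0.001 0 0 0 60;0 0 -0.03 0 0 0 60;0 0 -0.07 0 0 0 60;0 0 -0.1 0 0 0 60;0 0 -0.12 0 0 0 60;0 0 -0.12 0 0 0 60"

```text
time_s: 10.97
ee_pos: [666.9, -23.6, 289.2]
ee_rot: [179.4, 0.0, 89.0]
force: [-0.8, -0.2, 0.0]
gripper_width: 54.8
gripper_force: 0.0
```

Run:
```python
from h import *
s=env.state();print(s['ee_pos'],s['gripper_width'])
to(480,-360,285,0)
```

```text
[666.9020389  -23.551722   289.18345376] 54.83889916745136
shift [-0.3397 -0.181   0.0025] turn [ 0.5 -0.4 89. ] rows 13.0
```

Emit:
send_rows --targets "-0.338 -0.104 0.003 0 0 89 60;-0.338 -0.104 0.003 0 0 89 60;-0.338 -0.104 0.003 0 0 89 60;-0.338 -0.104 0.003 0 0 89 60;-0.338 -0.104 0.003 0 0 89 60;-0.338 -0.104 0.003 0 0 89 60;-0.338 -0.104 0.003 0 0 89 60;-0.338 -0.104 0.003 0 0 89 60;-0.338 -0.104 0.003 0 0 89 60;-0.338 -0.104 0.003 0 0 89 60;-0.338 -0.104 0.003 0 0 89 60;-0.338 -0.104 0.003 0 0 89 60"

```text
time_s: 11.97
ee_pos: [554.0, -360.1, 278.7]
ee_rot: [-179.9, 0.1, 2.6]
force: [-0.4, -0.0, -0.7]
gripper_width: 54.7
gripper_force: 0.0
```

Emit:
send_rows --targets "0 0 0 0 0 3 60;0 0 0 0 0 3 60;0 0 0 0 0 3 60;0 0 0 0 0 3 60"

```text
time_s: 12.3
ee_pos: [554.7, -359.4, 279.6]
ee_rot: [-180.0, 0.0, 0.1]
force: [-0.3, -0.2, 0.3]
gripper_width: 54.5
gripper_force: 0.0
```

Run:
```python
from h import *
s=env.state();print(s['ee_pos'],s['ee_rot'],s['gripper_width'])
to(557,-359.5,120,0)
f=grab('side'); t=grab('top')
a=cv2.resize(f['image'][160:260,240:320],None,fx=5,fy=5,interpolation=cv2.INTER_CUBIC)
b=cv2.resize(t['image'][140:240,280:360],None,fx=5,fy=5,interpolation=cv2.INTER_CUBIC)
cv2.imwrite('pics/s5.png',np.hstack([a,b]))
```

```text
[ 554.70224355 -359.40216155  279.62623779] [-1.79974572e+02  4.94131005e-02  1.23292924e-01] 54.488397551321754
shift [0.0024 0.0002 0.1596] turn [-0.   0.   0.1] rows 4.0
```

View pics/s5.png

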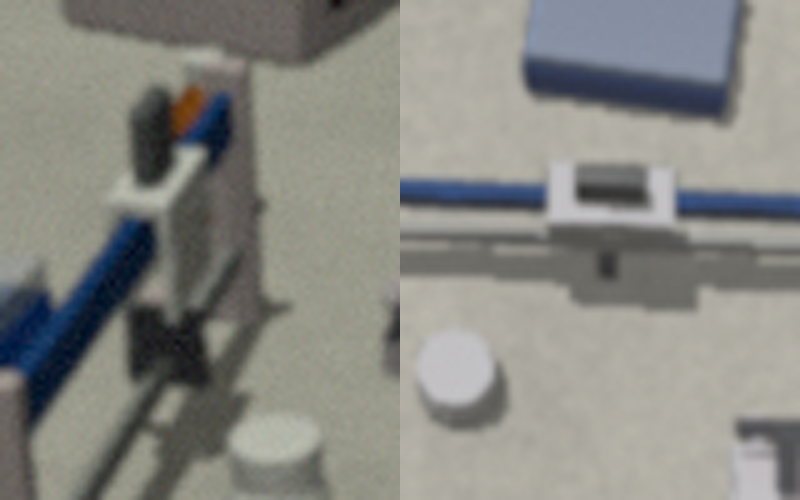

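The hanger hangs on the bar. In the top view its centre is at u≈612 and the pointer at u≈608, so it is within about 2 mm. Next, the lock bar knob.

Emit:
send_rows --targets "0.0024 0 0.04 0 0 0 60;0.0024 0 0.08 0 0 0 60;0.0024 0 0.12 0 0 0 60;0.0024 0 0.155 0 0 0 60;0.0024 0 0.185 0 0 0 60;0.0024 0 0.21 0 0 0 60;0.0024 0 0.225 0 0 0 60;0.0024 0 0.235 0 0 0 60;0.0024 0 0.24 0 0 0 60;0.0024 0 0.24 0 0 0 60;0.0024 0 0.24 0 0 0 30;0.0024 0 0.24 0 0 0 30"

```text
time_s: 13.4
ee_pos: [558.1, -360.1, 41.8]
ee_rot: [179.9, -0.1, 0.1]
force: [1.3, 0.5, -0.0]
gripper_width: 43.9
gripper_force: 0.0
```

Emit:
send_rows --targets "0 0 0 0 0 0 5;0 0 0 0 0 0 5;0 0 0 0 0 0 5;0 0 0 0 0 0 5;0 0 0 0 0 0 5;0 0 0 0 0 0 5"

```text
time_s: 13.9
ee_pos: [557.6, -361.5, 41.0]
ee_rot: [179.8, -0.1, 0.0]
force: [-0.5, -3.6, 1.0]
gripper_width: 13.9
gripper_force: 20.0
```

Emit:
send_rows --targets "0 0.004 0 0 0 0 5;0 0.009 0 0 0 0 5;0 0.014 0 0 0 0 5;0 0.019 0 0 0 0 5;0 0.023 0 0 0 0 5;0 0.026 0 0 0 0 5;0 0.027 0 0 0 0 5;0 0.028 0 0 0 0 5;0 0.028 0 0 0 0 5;0 0.028 0 0 0 0 5"

```text
time_s: 14.73
ee_pos: [557.4, -387.5, 40.9]
ee_rot: [-180.0, -0.0, 0.0]
force: [0.1, 2.8, 6.3]
gripper_width: 13.9
gripper_force: 20.0
```

Emit:
send_rows --targets "0 0.001 0 0 0 0 5;0 0.002 0 0 0 0 5;0 0.002 0 0 0 0 5;0 0.002 0 0 0 0 5"

```text
time_s: 15.07
ee_pos: [557.3, -387.5, 40.8]
ee_rot: [-179.8, 0.0, 0.0]
force: [-0.8, 8.2, 7.6]
gripper_width: 13.8
gripper_force: 20.0
```

At the stop. I release the knob, rise and check the pipettes.

Emit:
send_rows --targets "0 -0.002 0 0 0 0 20;0 -0.002 0 0 0 0 40;0 -0.002 0 0 0 0 60;0 -0.002 0 0 0 0 60;0 -0.002 0 0 0 0 60;0 -0.002 0 0 0 0 60;0 -0.002 -0.03 0 0 0 60;0 -0.002 -0.07 0 0 0 60;0 -0.002 -0.11 0 0 0 60;0 -0.002 -0.14 0 0 0 60;0 -0.002 -0.14 0 0 0 60;0 -0.002 -0.14 0 0 0 60"

```text
time_s: 16.07
ee_pos: [558.1, -388.4, 182.8]
ee_rot: [179.8, -0.2, 0.0]
force: [0.2, -0.6, -0.7]
gripper_width: 54.4
gripper_force: 0.0
```

```bash
cat >> h.py <<'E'
def blobs(f):
    im=f['image'].astype(int); g=im.sum(2)/3; sat=im.max(2)-im.min(2)
    m=((g<105)&(sat<30)).astype(np.uint8); n,l,st,ce=cv2.connectedComponentsWithStats(m)
    for k in range(1,n):
        if not 120<st[k,4]<420: continue
        v,u=np.where(l==k); (c,wh,a)=cv2.minAreaRect(np.c_[u,v].astype(np.float32))
        P=p2w(f,[c],18)[0]
        if not(330<P[0]<580 and -330<P[1]<450): continue
        b=p2w(f,cv2.boxPoints((c,wh,a)),18); e1=b[1]-b[0];e2=b[2]-b[1]
        d=e1 if np.linalg.norm(e1)>np.linalg.norm(e2) else e2
        an=np.degrees(np.arctan2(d[1],d[0])); an=(an+90)%180-90
        print('blob',np.round(P[:2],1),'ang',round(an,1),'LW',np.round([np.linalg.norm(e1),np.linalg.norm(e2)]),'px',np.round(c,1),st[k,4])
E
python3 - <<'E'
from h import *
s=env.state();print(s['ee_pos'],s['gripper_width'])
blobs(grab('top','t6.png'))
to(453.5,92,100,17-180)
E
```

```text
[ 558.13936701 -388.36578587  182.8165124 ] 54.394406226909496
blob [427.1 354.2] ang 3.0 LW [24. 80.] px [193.  265.5] 122
shift [-0.1033 -0.4797  0.0802] turn [ -0.  -0. 163.] rows 23.0
```

```bash
sed -i 's/g<105/g<118/' h.py
python3 - <<'E'
from h import *
f=grab('top'); blobs(f); g=f['image'].sum(2)/3
for p in((428,358),(453,266),(429,184),(454,92)):
    u,v=w2p(f,[(*p,20)])[0].astype(int); print(u,v,np.round(np.median(g[v-6:v+7,u-1:u+2]),0),g[v-12:v+13:3,u].round(), g[v,u-6:u+7].round())
to(453.5,92,100,17)
E
```

```text
blob [446.9 262.9] ang 5.1 LW [26. 98.] px [223.9 259.5] 212
blob [454.4  92.9] ang 16.6 LW [23. 82.] px [281.3 258.3] 173
blob [434.7 354.7] ang 0.1 LW [95. 27.] px [193.  262.9] 226
blob [422.1 185.3] ang -18.4 LW [95. 26.] px [249.7 268.5] 190
191 265 114.0 [105. 102. 116. 116. 116. 113.  65.  63. 108.] [174. 172. 154. 124. 114. 113. 116. 119. 119. 109.  85.  75. 106.]
222 257 117.0 [116.  66.  63. 106. 117. 118. 117. 116. 103.] [170. 172. 163. 125. 113. 116. 117. 119. 121. 117.  90.  76. 118.]
250 266 119.0 [128. 109.  88. 116. 120. 120. 114.  91.  83.] [168. 147. 119. 115. 117. 120. 120. 119. 117.  99.  80. 108. 151.]
281 258 117.0 [118.  95. 116. 118. 118. 118.  82. 102. 112.] [168. 153. 121. 115. 119. 120. 118. 117. 114. 103. 108. 142. 163.]
shift [-0.1026 -0.4791  0.0798] turn [ -0.1   0.1 -17. ] rows 12.0
```

Emit:
send_rows --targets "-0.05 -0.24 0.02 0 0 -8 65;-0.1045 -0.48 0.08 0 0 -17 65;-0.1045 -0.48 0.08 0 0 -17 65;-0.1045 -0.48 0.08 0 0 -17 65;-0.1045 -0.48 0.08 0 0 -17 65;-0.1045 -0.48 0.08 0 0 -17 65;-0.1045 -0.48 0.08 0 0 -17 65;-0.1045 -0.48 0.08 0 0 -17 65;-0.1045 -0.48 0.08 0 0 -17 65;-0.1045 -0.48 0.08 0 0 -17 65;-0.1045 -0.48 0.08 0 0 -17 65;-0.1045 -0.48 0.08 0 0 -17 65"

```text
time_s: 17.17
ee_pos: [450.0, 93.9, 98.2]
ee_rot: [-180.0, 0.2, 17.0]
force: [0.3, 0.3, -0.1]
gripper_width: 59.2
gripper_force: 0.0
```

Emit:
send_rows --targets "0.003 0.001 0.03 0 0 0 65;0.003 0.001 0.045 0 0 0 65;0.003 0.001 0.055 0 0 0 65;0.003 0.001 0.055 0 0 0 65;0.003 0.001 0.055 0 0 0 65"

```text
time_s: 17.58
ee_pos: [454.1, 92.0, 43.8]
ee_rot: [-180.0, 0.2, 17.0]
force: [-0.0, 0.3, -0.1]
gripper_width: 59.1
gripper_force: 0.0
```

Run:
```python
from h import *
s=env.state();print(s['ee_pos'],s['gripper_width'])
to(453.5,92,4,17)
```

```text
[454.13331829  92.04057117  43.78255026] 59.08185565644008
shift [-0.0005 -0.0001  0.0398] turn [-0.   0.2  0. ] rows 1.0
```

Emit:
send_rows --targets "0 0 0.015 0 0 0 65;0 0 0.028 0 0 0 65;0 0 0.035 0 0 0 65;0 0 0.039 0 0 0 65;0 0 0.039 0 0 0 65;0 0 0.039 0 0 0 10;0 0 0.039 0 0 0 10;0 0 0.039 0 0 0 10;0 0 0.039 0 0 0 10;0 0 0.039 0 0 0 10;0 0 0.039 0 0 0 10;0 0 0.039 0 0 0 10" --grip_force 20

```text
time_s: 18.58
ee_pos: [455.7, 92.3, 6.5]
ee_rot: [180.0, -0.0, 17.0]
force: [0.1, -0.3, 1.9]
gripper_width: 23.7
gripper_force: 20.0
```

Run:
```python
from h import *
s=env.state();print(s['ee_pos'],s['gripper_width'],s['gripper_force'])
```

```text
[455.72935089  92.30901375   6.4714058 ] 23.732748251531625 20.000225007534027
```

Emit:
send_rows --targets "0 0 -0.03 0 0 0 10;0 0 -0.06 0 0 0 10;0 0 -0.085 0 0 -5 10;-0.02 0.06 -0.085 0 0 -12 10;-0.04 0.12 -0.085 0 0 -19 10;-0.06 0.18 -0.085 0 0 -26 10;-0.071 0.21 -0.085 0 0 -33 10;-0.071 0.21 -0.085 0 0 -40 10;-0.071 0.21 -0.085 0 0 -47 10;-0.071 0.21 -0.085 0 0 -54 10;-0.071 0.21 -0.085 0 0 -61 10;-0.071 0.21 -0.085 0 0 -68 10"

```text
time_s: 19.58
ee_pos: [448.8, -130.4, 91.0]
ee_rot: [-180.0, -0.0, 80.3]
force: [-0.6, 1.0, -1.7]
gripper_width: 24.2
gripper_force: 20.0
```

Emit:
send_rows --targets "0 0 0 0 0 -7 10;0 0 0 0 0 -14 10;0 0 0 0 0 -21 10;0 0 0 0 0 -28 10;0 0 0 0 0 -35 10;0 0 0 0 0 -42 10;0 0 0 0 0 -49 10;0 0 0 0 0 -56 10;0 0 0 0 0 -63 10;0 0 0 0 0 -70 10;0 0 0 0 0 -77 10;0 0 0 0 0 -84 10"

```text
time_s: 20.58
ee_pos: [448.9, -129.2, 91.0]
ee_rot: [-180.0, -0.0, 164.4]
force: [-1.0, 0.5, -1.5]
gripper_width: 23.9
gripper_force: 20.0
```

Emit:
send_rows --targets "0 0 0 0 0 -7 10;0 0 0 0 0 -11 10;0 0 0 0 0 -11 10;0 0 0 0 0 -11 10"

```text
time_s: 20.92
ee_pos: [449.0, -129.2, 91.1]
ee_rot: [180.0, -0.0, 174.9]
force: [-1.1, 0.3, -0.2]
gripper_width: 24.0
gripper_force: 20.0
```

Run:
```python
from h import *
s=env.state();print(s['ee_pos'],s['ee_rot'],s['gripper_width'],s['qpos'].round())
to(449,-129,40,180)
```

```text
[ 449.03085681 -129.24532194   91.066902  ] [ 1.79999571e+02 -2.49651000e-02  1.74930752e+02] 23.97116705346444 [ -17.   16.  114.   -0.   51. -102.]
shift [0.     0.0002 0.0511] turn [ 0.  -0.  -5.1] rows 2.0
```

Emit:
send_rows --targets "0 0.003 0.02 0 0 -3 10;0 0.003 0.045 0 0 -5 10;0 0.003 0.06 0 0 -5 10;0 0.003 0.07 0 0 -5 10;0 0.003 0.076 0 0 -5 10;0 0.003 0.079 0 0 -5 10;0 0.003 0.079 0 0 -5 10;0 0.003 0.079 0 0 -5 10"

```text
time_s: 21.58
ee_pos: [450.0, -126.5, 12.7]
ee_rot: [-180.0, 0.1, -180.0]
force: [0.2, 0.0, -1.1]
gripper_width: 23.9
gripper_force: 20.0
```

Run:
```python
from h import *
s=env.state();print(s['ee_pos'],s['ee_rot'],s['gripper_width'],s['force'])
```

```text
[ 449.99404337 -126.50728722   12.66550591] [-1.79976237e+02  6.13948480e-02 -1.79986671e+02] 23.895737122895525 [ 0.19259736  0.01039519 -1.09647303]
```

Emit:
send_rows --targets "0 -0.002 0 0 0 0 10;0 -0.0045 0 0 0 0 10;0 -0.0045 0.001 0 0 0 10;0 -0.0045 0.0012 0 0 0 10;0 -0.0045 0.0012 0 0 0 29;0 -0.0045 0.0012 0 0 0 29;0 -0.0045 0.0012 0 0 0 29;0 -0.0045 -0.02 0 0 0 29;0 -0.0045 -0.05 0 0 0 29;0 -0.0045 -0.08 0 0 0 50;0 -0.0045 -0.11 0 0 0 65;0 -0.0045 -0.11 0 0 0 65"

```text
time_s: 22.58
ee_pos: [453.1, -131.9, 127.5]
ee_rot: [-179.8, 0.6, -180.0]
force: [0.9, -0.4, 0.3]
gripper_width: 43.6
gripper_force: 0.0
```

Run:
```python
from h import *
s=env.state();print(s['ee_pos'],s['gripper_width'],s['force'])
blobs(grab('top','t7.png'))
to(429.5,184,60,162)
```

```text
[ 453.10659492 -131.91977435  127.53825775] 43.55814422751451 [ 0.89253776 -0.43402621  0.25141383]
blob [448.5 264.2] ang 2.6 LW [ 27. 101.] px [223.5 259. ] 249
blob [436.  356.2] ang 3.0 LW [27. 98.] px [192.5 262.5] 252
blob [422.2 185.5] ang -18.4 LW [95. 26.] px [249.6 268.5] 247
shift [0.0223 0.3156 0.0642] turn [-0.1  0.4 18. ] rows 8.0
```

Emit:
send_rows --targets "0.0025 0.04 0 0 0 7 65;0.024 0.316 0.06 0 0 18 65;0.024 0.316 0.06 0 0 18 65;0.024 0.316 0.06 0 0 18 65;0.024 0.316 0.06 0 0 18 65;0.024 0.316 0.06 0 0 18 65;0.024 0.316 0.06 0 0 18 65;0.024 0.316 0.06 0 0 18 65;0.024 0.316 0.06 0 0 18 65;0.024 0.316 0.06 0 0 18 65;0.024 0.316 0.06 0 0 18 65;0.024 0.316 0.06 0 0 18 65"

```text
time_s: 23.63
ee_pos: [425.0, 183.8, 61.9]
ee_rot: [-179.9, -0.0, 162.0]
force: [0.1, -0.1, 1.1]
gripper_width: 59.5
gripper_force: 0.0
```

Run:
```python
from h import *
s=env.state();print(s['ee_pos'],s['gripper_width'])
to(429,184,10,162)
```

```text
[425.01283918 183.81614619  61.88273867] 59.47407635805364
shift [-0.0038  0.0015  0.0519] turn [-0.1 -0.  -0. ] rows 2.0
```

Emit:
send_rows --targets "-0.0038 0.0015 0.02 0 0 0 65;-0.0038 0.0015 0.038 0 0 0 65;-0.0038 0.0015 0.047 0 0 0 65;-0.0038 0.0015 0.052 0 0 0 65;-0.0038 0.0015 0.052 0 0 0 65;-0.0038 0.0015 0.052 0 0 0 10;-0.0038 0.0015 0.052 0 0 0 10;-0.0038 0.0015 0.052 0 0 0 10;-0.0038 0.0015 0.052 0 0 0 10;-0.0038 0.0015 0.052 0 0 0 10;-0.0038 0.0015 0.052 0 0 0 10;-0.0038 0.0015 0.052 0 0 0 10"

```text
time_s: 24.63
ee_pos: [429.5, 185.5, 10.5]
ee_rot: [180.0, 0.0, 162.0]
force: [-0.3, 0.0, 3.3]
gripper_width: 23.9
gripper_force: 20.0
```

Run:
```python
from h import *
s=env.state();print(s['ee_pos'],s['gripper_width'],s['gripper_force'])
to(450.5,-180.5,90,180)
```

```text
[429.51360656 185.54205992  10.52243273] 23.858616514874818 20.000241994857788
shift [-0.1328 -0.3417 -0.0795] turn [  0.   0. -18.] rows 9.0
```

Emit:
send_rows --targets "0 0 -0.03 0 0 0 10;0 0 -0.06 0 0 0 10;-0.008 -0.02 -0.08 0 0 -2 10;-0.022 -0.055 -0.08 0 0 -6 10;-0.036 -0.092 -0.08 0 0 -10 10;-0.05 -0.13 -0.08 0 0 -14 10;-0.066 -0.17 -0.08 0 0 -18 10;-0.082 -0.21 -0.08 0 0 -18 10;-0.097 -0.25 -0.08 0 0 -18 10;-0.112 -0.289 -0.08 0 0 -18 10;-0.125 -0.323 -0.08 0 0 -18 10;-0.1328 -0.3417 -0.08 0 0 -18 10"

```text
time_s: 25.63
ee_pos: [450.4, -184.7, 90.3]
ee_rot: [-179.9, 0.1, 179.9]
force: [0.6, -0.1, -0.7]
gripper_width: 23.9
gripper_force: 20.0
```

Emit:
send_rows --targets "0 0 0 0 0 0 10;0 0 0 0 0 0 10;0 0 0 0 0 0 10"

```text
time_s: 25.88
ee_pos: [449.7, -179.7, 89.9]
ee_rot: [179.9, -0.1, -180.0]
force: [0.3, 0.4, -1.7]
gripper_width: 24.1
gripper_force: 20.0
```

Run:
```python
from h import *
s=env.state();print(s['ee_pos'],s['ee_rot'],s['gripper_width'],s['force'])
to(450.5,-181,15.5,180)
```

```text
[ 449.68148275 -179.73425299   89.88238167] [ 1.79947056e+02 -7.25242836e-02 -1.79960854e+02] 24.110780182210906 [ 0.25787472  0.38563442 -1.71058605]
shift [-0.0009 -0.0013  0.0744] turn [ 0.1 -0.1  0. ] rows 2.0
```

Emit:
send_rows --targets "-0.001 -0.001 0.03 0 0 0 10;-0.001 -0.001 0.055 0 0 0 10;-0.001 -0.001 0.067 0 0 0 10;-0.001 -0.001 0.072 0 0 0 10;-0.001 -0.001 0.0745 0 0 0 10;-0.001 -0.001 0.0745 0 0 0 10;-0.001 -0.001 0.0745 0 0 0 30;-0.001 -0.001 0.0745 0 0 0 30;-0.001 -0.001 0.0745 0 0 0 30;-0.001 -0.001 0.05 0 0 0 30;-0.001 -0.001 0.02 0 0 0 30;-0.001 -0.001 -0.01 0 0 0 50"

```text
time_s: 26.88
ee_pos: [450.9, -181.4, 101.2]
ee_rot: [180.0, -0.1, -180.0]
force: [1.0, 0.3, 0.3]
gripper_width: 31.6
gripper_force: 0.0
```

Emit:
send_rows --targets "0 0 -0.02 0 0 0 65;0 0 -0.02 0 0 0 65;0 0 -0.02 0 0 0 65"

```text
time_s: 27.13
ee_pos: [452.1, -181.9, 121.5]
ee_rot: [-179.9, 0.2, -180.0]
force: [-0.4, 0.8, -0.1]
gripper_width: 51.0
gripper_force: 0.0
```

Run:
```python
from h import *
s=env.state();print(s['ee_pos'],s['gripper_width'],s['force'])
blobs(grab('top','t8.png'))
to(453,266,60,184)
```

```text
[ 452.08374895 -181.87533519  121.54209659] 50.9526455936754 [-0.3800501   0.75632254 -0.12827503]
blob [448.5 264.2] ang 2.6 LW [ 27. 101.] px [223.5 259. ] 248
blob [436.  356.2] ang 3.0 LW [27. 98.] px [192.5 262.5] 253
shift [-0.0022  0.4475  0.0602] turn [-0.  0. -4.] rows 11.0
```

Emit:
send_rows --targets "0 0.04 0 0 0 0 65;-0.002 0.4475 0.06 0 0 -3.5 65;-0.002 0.4475 0.06 0 0 -3.5 65;-0.002 0.4475 0.06 0 0 -3.5 65;-0.002 0.4475 0.06 0 0 -3.5 65;-0.002 0.4475 0.06 0 0 -3.5 65;-0.002 0.4475 0.06 0 0 -3.5 65;-0.002 0.4475 0.06 0 0 -3.5 65;-0.002 0.4475 0.06 0 0 -3.5 65;-0.002 0.4475 0.06 0 0 -3.5 65;-0.002 0.4475 0.06 0 0 -3.5 65;-0.002 0.4475 0.06 0 0 -3.5 65"

```text
time_s: 28.18
ee_pos: [452.2, 271.2, 57.8]
ee_rot: [179.9, -0.1, -176.2]
force: [0.6, 0.6, 0.5]
gripper_width: 59.4
gripper_force: 0.0
```

Emit:
send_rows --targets "0 0 0 0 0 0 65;0 0 0 0 0 0 65;0 0 0 0 0 0 65"

```text
time_s: 28.43
ee_pos: [452.4, 264.4, 59.6]
ee_rot: [-179.9, -0.1, -176.5]
force: [0.4, 0.3, -0.1]
gripper_width: 59.6
gripper_force: 0.0
```

Run:
```python
from h import *
s=env.state();print(s['ee_pos'],s['ee_rot'],s['gripper_width'])
to(453,266,10,183.5)
```

```text
[452.42002294 264.35010905  59.58094437] [-1.79928288e+02 -1.01435847e-01 -1.76531759e+02] 59.601707097024324
shift [-0.0008  0.0017  0.0496] turn [-0.1 -0.1 -0. ] rows 2.0
```

Emit:
send_rows --targets "-0.001 0.0015 0.02 0 0 0 65;-0.001 0.0015 0.038 0 0 0 65;-0.001 0.0015 0.046 0 0 0 65;-0.001 0.0015 0.0495 0 0 0 65;-0.001 0.0015 0.0495 0 0 0 65;-0.001 0.0015 0.0495 0 0 0 10;-0.001 0.0015 0.0495 0 0 0 10;-0.001 0.0015 0.0495 0 0 0 10;-0.001 0.0015 0.0495 0 0 0 10;-0.001 0.0015 0.0495 0 0 0 10;-0.001 0.0015 0.0495 0 0 0 10;-0.001 0.0015 0.0495 0 0 0 10"

```text
time_s: 29.43
ee_pos: [454.0, 267.5, 11.0]
ee_rot: [-180.0, 0.0, -176.4]
force: [-0.3, -1.1, 2.4]
gripper_width: 23.8
gripper_force: 20.0
```

Run:
```python
from h import *
s=env.state();print(s['ee_pos'],s['gripper_width'],s['gripper_force'])
to(450.5,-232.5,90,180)
```

```text
[454.01348264 267.48550308  11.00335083] 23.82407873039993 20.000344812870026
shift [ 0.0345 -0.4988 -0.079 ] turn [-0.   0.   3.6] rows 13.0
```

Emit:
send_rows --targets "0 0 -0.03 0 0 0 10;0 0 -0.06 0 0 0 10;0.001 -0.02 -0.08 0 0 1 10;0.004 -0.06 -0.08 0 0 3.6 10;0.007 -0.1 -0.08 0 0 3.6 10;0.01 -0.14 -0.08 0 0 3.6 10;0.013 -0.18 -0.08 0 0 3.6 10;0.015 -0.22 -0.08 0 0 3.6 10;0.018 -0.26 -0.08 0 0 3.6 10;0.021 -0.3 -0.08 0 0 3.6 10;0.024 -0.34 -0.08 0 0 3.6 10;0.026 -0.38 -0.08 0 0 3.6 10"

```text
time_s: 30.43
ee_pos: [450.7, -115.2, 90.7]
ee_rot: [180.0, -0.0, 179.9]
force: [0.9, 0.1, -1.4]
gripper_width: 23.8
gripper_force: 20.0
```

Emit:
send_rows --targets "0.002 -0.035 0 0 0 0 10;0.005 -0.07 0 0 0 0 10;0.007 -0.1 0 0 0 0 10;0.008 -0.119 0 0 0 0 10;0.008 -0.119 0 0 0 0 10;0.008 -0.119 0 0 0 0 10;0.008 -0.119 0 0 0 0 10"

```text
time_s: 31.02
ee_pos: [442.9, -231.5, 90.5]
ee_rot: [179.9, -0.0, 179.9]
force: [0.1, 0.2, 0.2]
gripper_width: 24.3
gripper_force: 20.0
```

Run:
```python
from h import *
s=env.state();print(s['ee_pos'],s['ee_rot'],s['gripper_width'],s['force'])
to(450.5,-233,16,180)
```

```text
[ 442.92582014 -231.52315585   90.46214307] [ 1.79946204e+02 -4.67795093e-02  1.79935937e+02] 24.349383592868524 [0.05683027 0.17610894 0.20406271]
shift [-0.0076 -0.0015  0.0745] turn [ 0.1 -0.  -0.1] rows 2.0
```

Emit:
send_rows --targets "-0.0076 -0.001 0.025 0 0 0 10;-0.0076 -0.001 0.055 0 0 0 10;-0.0076 -0.001 0.067 0 0 0 10;-0.0076 -0.001 0.072 0 0 0 10;-0.0076 -0.001 0.0745 0 0 0 10;-0.0076 -0.001 0.0745 0 0 0 10;-0.0076 -0.001 0.0745 0 0 0 30;-0.0076 -0.001 0.0745 0 0 0 30;-0.0076 -0.001 0.0745 0 0 0 30;-0.0076 -0.001 0.05 0 0 0 30;-0.0076 -0.001 0.02 0 0 0 30;-0.0076 -0.001 -0.01 0 0 0 50"

```text
time_s: 32.02
ee_pos: [450.5, -233.2, 101.7]
ee_rot: [180.0, -0.1, 179.9]
force: [-0.4, -0.7, 0.3]
gripper_width: 31.4
gripper_force: 0.0
```

Emit:
send_rows --targets "0 0 -0.02 0 0 0 65;0 0 -0.02 0 0 0 65;0 0 -0.02 0 0 0 65"

```text
time_s: 32.27
ee_pos: [451.6, -233.8, 122.1]
ee_rot: [-179.9, 0.2, 179.9]
force: [1.0, -0.4, 0.1]
gripper_width: 51.4
gripper_force: 0.0
```

Run:
```python
from h import *
s=env.state();print(s['ee_pos'],s['gripper_width'],s['force'])
blobs(grab('top','t9.png'))
to(427.5,358,60,182.5)
```

```text
[ 451.62465261 -233.78636966  122.0898418 ] 51.351598480489066 [ 1.01700646 -0.44225673  0.09523169]
blob [436.  356.2] ang 3.0 LW [27. 98.] px [192.5 262.5] 249
blob [ 446.6 -129.5] ang 0.6 LW [21. 80.] px [356.5 262.5] 216
shift [0.0239 0.5913 0.0606] turn [-0.   0.  -2.6] rows 15.0
```

Emit:
send_rows --targets "0.0016 0.04 0 0 0 0 65;0.016 0.4 0 0 0 -2.5 65;0.016 0.4 0 0 0 -2.5 65;0.016 0.4 0 0 0 -2.5 65;0.016 0.4 0 0 0 -2.5 65;0.016 0.4 0 0 0 -2.5 65;0.016 0.4 0 0 0 -2.5 65;0.016 0.4 0 0 0 -2.5 65;0.016 0.4 0 0 0 -2.5 65;0.016 0.4 0 0 0 -2.5 65;0.016 0.4 0 0 0 -2.5 65;0.016 0.4 0 0 0 -2.5 65"

```text
time_s: 33.32
ee_pos: [434.2, 167.3, 119.3]
ee_rot: [-179.9, -0.2, -177.4]
force: [0.2, -1.1, 0.2]
gripper_width: 59.3
gripper_force: 0.0
```

Emit:
send_rows --targets "0 0.191 0.06 0 0 0 65;0 0.191 0.06 0 0 0 65;0 0.191 0.06 0 0 0 65;0 0.191 0.06 0 0 0 65;0 0.191 0.06 0 0 0 65;0 0.191 0.06 0 0 0 65;0 0.191 0.06 0 0 0 65;0 0.191 0.06 0 0 0 65;0 0.191 0.06 0 0 0 65"

```text
time_s: 34.07
ee_pos: [427.5, 355.4, 60.7]
ee_rot: [-179.9, -0.0, -177.7]
force: [-0.1, -1.1, -0.6]
gripper_width: 59.1
gripper_force: 0.0
```

Run:
```python
from h import *
s=env.state();print(s['ee_pos'],s['ee_rot'],s['gripper_width'],s['qpos'].round())
to(427.5,358,10,182.5)
```

```text
[427.45794404 355.43144274  60.72616234] [-1.79943144e+02 -3.11238345e-02 -1.77674488e+02] 59.12840203488509 [ 39.  25. 104.  -0.  51. -54.]
shift [-0.0002  0.0026  0.0507] turn [-0.1 -0.  -0.2] rows 2.0
```

Emit:
send_rows --targets "0 0.0025 0.02 0 0 0 65;0 0.0025 0.038 0 0 0 65;0 0.0025 0.046 0 0 0 65;0 0.0025 0.0505 0 0 0 65;0 0.0025 0.0505 0 0 0 65;0 0.0025 0.0505 0 0 0 10;0 0.0025 0.0505 0 0 0 10;0 0.0025 0.0505 0 0 0 10;0 0.0025 0.0505 0 0 0 10;0 0.0025 0.0505 0 0 0 10;0 0.0025 0.0505 0 0 0 10;0 0.0025 0.0505 0 0 0 10"

```text
time_s: 35.07
ee_pos: [427.2, 359.9, 10.5]
ee_rot: [-180.0, 0.0, -177.5]
force: [-0.5, -1.0, 2.7]
gripper_width: 23.8
gripper_force: 20.0
```

Run:
```python
from h import *
s=env.state();print(s['ee_pos'],s['gripper_width'],s['gripper_force'])
to(450.5,-282,92,182.5)
```

```text
[427.16272254 359.89150414  10.52149661] 23.792740577880217 20.000378787517548
shift [ 0.0042 -0.6423 -0.0814] turn [-0.  0. -0.] rows 16.0
```

Emit:
send_rows --targets "0 0 -0.03 0 0 0 10;0 0 -0.06 0 0 5 10;0 -0.02 -0.082 0 0 12 10;0 -0.055 -0.082 0 0 19 10;0 -0.095 -0.082 0 0 26 10;0 -0.135 -0.082 0 0 33 10;0 -0.175 -0.082 0 0 40 10;0 -0.215 -0.082 0 0 47 10;0.001 -0.255 -0.082 0 0 54 10;0.002 -0.295 -0.082 0 0 61 10;0.002 -0.325 -0.082 0 0 68 10;0.002 -0.34 -0.082 0 0 75 10"

```text
time_s: 36.07
ee_pos: [439.0, 17.2, 92.2]
ee_rot: [-180.0, 0.0, 106.9]
force: [0.2, -0.3, -0.8]
gripper_width: 23.7
gripper_force: 20.0
```

Run:
```python
from h import *
s=env.state();print(s['ee_pos'],s['ee_rot'],s['gripper_width'])
to(450.5,-282,92,25)
```

```text
[439.03389793  17.20039852  92.16758378] [-1.79972194e+02  4.02735856e-02  1.06941358e+02] 23.72782413338705
shift [-0.2896 -0.0762  0.0004] turn [ 0.   0.1 81.9] rows 12.0
```

Emit:
send_rows --targets "-0.029 -0.0076 0 0 0 7 10;-0.058 -0.0152 0 0 0 14 10;-0.087 -0.0229 0 0 0 21 10;-0.116 -0.0305 0 0 0 28 10;-0.145 -0.038 0 0 0 35 10;-0.174 -0.0457 0 0 0 42 10;-0.203 -0.0533 0 0 0 49 10;-0.232 -0.061 0 0 0 56 10;-0.261 -0.0686 0 0 0 63 10;-0.28 -0.0735 0 0 0 70 10;-0.288 -0.0758 0 0 0 77 10;-0.288 -0.0758 0 0 0 82 10"

```text
time_s: 37.07
ee_pos: [453.7, -279.5, 91.9]
ee_rot: [180.0, -0.0, 25.0]
force: [-0.7, 0.3, -1.5]
gripper_width: 23.7
gripper_force: 20.0
```

Emit:
send_rows --targets "0 0 0 0 0 7 10;0 0 0 0 0 14 10;0 0 0 0 0 21 10;0 0 0 0 0 24 10;0 0 0 0 0 24 10;0 0 0 0 0 24 10"

```text
time_s: 37.57
ee_pos: [453.4, -277.1, 92.0]
ee_rot: [-180.0, 0.0, 1.5]
force: [-0.4, -0.3, -0.2]
gripper_width: 23.7
gripper_force: 20.0
```

Run:
```python
from h import *
s=env.state();print(s['ee_pos'],s['ee_rot'],s['gripper_width'])
to(450.5,-282,15.5,0)
```

```text
[ 453.43795074 -277.14556814   92.02794122] [-1.79983624e+02  1.90329946e-02  1.53285720e+00] 23.735439725779223
shift [-0.003   0.0048  0.0765] turn [-0.   0.   1.5] rows 2.0
```

Emit:
send_rows --targets "-0.003 0.006 0.025 0 0 1.5 10;-0.003 0.006 0.055 0 0 1.5 10;-0.003 0.006 0.067 0 0 1.5 10;-0.003 0.006 0.073 0 0 1.5 10;-0.003 0.006 0.0762 0 0 1.5 10;-0.003 0.006 0.0762 0 0 1.5 10;-0.003 0.006 0.0762 0 0 1.5 30;-0.003 0.006 0.0762 0 0 1.5 30;-0.003 0.006 0.0762 0 0 1.5 30;-0.003 0.006 0.05 0 0 1.5 30;-0.003 0.006 0.02 0 0 1.5 30;-0.003 0.006 -0.01 0 0 1.5 50"

```text
time_s: 38.57
ee_pos: [450.5, -283.2, 103.3]
ee_rot: [-180.0, 0.0, -0.0]
force: [0.9, 0.1, -0.2]
gripper_width: 31.3
gripper_force: 0.0
```

Run:
```python
from h import *
s=env.state();print(s['ee_pos'],s['ee_rot'],s['force'])
to(450,-520,200,0)
```

```text
[ 450.50170033 -283.19884789  103.3298762 ] [-1.79981673e+02  3.22913498e-02 -4.70033245e-02] [ 0.85423825  0.09726799 -0.20610156]
shift [-0.0004  0.2368 -0.0967] turn [-0.  0. -0.] rows 7.0
```

Emit:
send_rows --targets "0 0 -0.03 0 0 0 60;0 0.03 -0.06 0 0 0 60;0 0.2368 -0.0967 0 0 0 60;0 0.2368 -0.0967 0 0 0 60;0 0.2368 -0.0967 0 0 0 60;0 0.2368 -0.0967 0 0 0 60;0 0.2368 -0.0967 0 0 0 60;0 0.2368 -0.0967 0 0 0 60;0 0.2368 -0.0967 0 0 0 60;0 0.2368 -0.0967 0 0 0 60"

```text
time_s: 39.4
ee_pos: [450.2, -519.5, 198.6]
ee_rot: [-179.9, 0.0, -0.1]
force: [0.4, 0.9, -0.5]
gripper_width: 54.5
gripper_force: 0.0
```

Run:
```python
from h import *
f=grab('top','t10.png'); g=grab('side','s10.png')
a=cv2.resize(f['image'][200:310,330:450],None,fx=5,fy=5,interpolation=cv2.INTER_CUBIC)
cv2.imwrite('pics/v10.png',a)
blobs(f); to(557.5,-387.5,90,0)
```

```text
blob [ 446.6 -129.5] ang 0.6 LW [21. 80.] px [356.5 262.5] 206
blob [ 449.1 -178.4] ang 0.4 LW [18. 77.] px [373. 262.] 187
blob [ 450.1 -230.3] ang 0.1 LW [21. 77.] px [390.5 262. ] 211
blob [ 445.1 -280.8] ang -0.2 LW [21. 77.] px [407.5 264. ] 211
shift [ 0.107  -0.1309  0.109 ] turn [-0.1  0.   0. ] rows 5.0
```

View pics/v10.png

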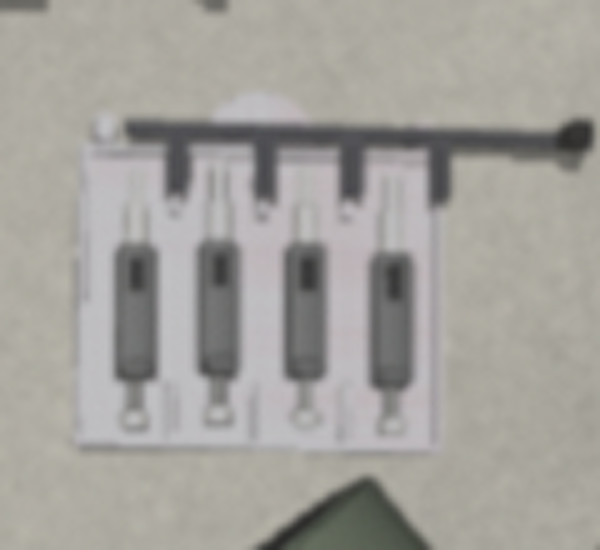

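The tray picture shows four pipettes, one per lane with noses up towards the tab (handles at (135,310), (218,307), (305,310), (391,318)), and the teeth over the dividers. Now I close the lock bar.

Emit:
send_rows --targets "0.107 -0.131 0.05 0 0 0 60;0.107 -0.131 0.05 0 0 0 60;0.107 -0.131 0.05 0 0 0 60;0.107 -0.131 0.05 0 0 0 60;0.107 -0.131 0.07 0 0 0 60;0.107 -0.131 0.1 0 0 0 60;0.107 -0.131 0.1 0 0 0 60;0.107 -0.131 0.1 0 0 0 60"

```text
time_s: 40.17
ee_pos: [556.8, -387.2, 98.0]
ee_rot: [-179.9, 0.2, 0.0]
force: [0.2, 0.1, 0.5]
gripper_width: 54.9
gripper_force: 0.0
```

Run:
```python
from h import *
print(env.state()['ee_pos']); to(557.5,-387.5,41,0)
```

```text
[ 556.7822321  -387.19358912   97.96982979]
shift [0.0009 0.0004 0.057 ] turn [-0.1  0.2  0. ] rows 2.0
```

Emit:
send_rows --targets "0 0 0.025 0 0 0 60;0 0 0.042 0 0 0 60;0 0 0.052 0 0 0 60;0 0 0.056 0 0 0 60;0 0 0.056 0 0 0 60;0 0 0.056 0 0 0 5;0 0 0.056 0 0 0 5;0 0 0.056 0 0 0 5;0 0 0.056 0 0 0 5;0 0 0.056 0 0 0 5;0 0 0.056 0 0 0 5;0 0 0.056 0 0 0 5"

```text
time_s: 41.17
ee_pos: [557.7, -387.5, 43.2]
ee_rot: [-179.8, 0.0, -0.1]
force: [0.2, 6.0, 2.7]
gripper_width: 13.9
gripper_force: 20.0
```

Emit:
send_rows --targets "0 -0.004 0 0 0 0 5;0 -0.009 0 0 0 0 5;0 -0.014 0 0 0 0 5;0 -0.019 0 0 0 0 5;0 -0.023 0 0 0 0 5;0 -0.026 0 0 0 0 5;0 -0.028 0 0 0 0 5;0 -0.028 0 0 0 0 5;0 -0.028 0 0 0 0 5"

```text
time_s: 41.92
ee_pos: [557.9, -361.5, 43.2]
ee_rot: [180.0, -0.0, -0.1]
force: [0.4, -2.5, 1.2]
gripper_width: 14.2
gripper_force: 20.0
```

Emit:
send_rows --targets "0 -0.001 0 0 0 0 5;0 -0.0025 0 0 0 0 5;0 -0.0025 0 0 0 0 5;0 -0.0025 0 0 0 0 5"

```text
time_s: 42.25
ee_pos: [557.9, -361.4, 43.2]
ee_rot: [179.7, -0.1, -0.0]
force: [0.4, -8.9, -0.2]
gripper_width: 14.2
gripper_force: 20.0
```

At the home stop. I release, retreat and check.

Emit:
send_rows --targets "0 0 0 0 0 0 20;0 0 0 0 0 0 40;0 0 0 0 0 0 60;0 0 0 0 0 0 60;0 0 0 0 0 0 60;0 0 0 0 0 0 60;0 0 -0.03 0 0 0 60;0 0 -0.07 0 0 0 60;0 0 -0.11 0 0 0 60;0 0.03 -0.14 0 0 0 60;0 0.07 -0.15 0 0 0 60;0 0.11 -0.15 0 0 0 60"

```text
time_s: 43.25
ee_pos: [559.3, -470.1, 198.8]
ee_rot: [179.7, -0.4, 0.1]
force: [1.4, -0.2, 0.3]
gripper_width: 54.6
gripper_force: 0.0
```

Emit:
send_rows --targets "-0.02 0.03 0 0 0 0 60;-0.05 0.05 0 0 0 0 60;-0.08 0.05 0 0 0 0 60;-0.08 0.05 0 0 0 0 60;-0.08 0.05 0 0 0 0 60"

```text
time_s: 43.67
ee_pos: [476.1, -519.0, 193.1]
ee_rot: [-180.0, -0.0, -0.2]
force: [-0.5, -0.1, 0.4]
gripper_width: 54.3
gripper_force: 0.0
```

Run:
```python
from h import *
f=grab('top','t11.png'); blobs(f); print(env.state()['ee_pos'])
a=cv2.resize(f['image'][130:310,180:450],None,fx=2.9,fy=2.9,interpolation=cv2.INTER_CUBIC)
cv2.imwrite('pics/v11.png',a)
```

```text
blob [ 446.6 -129.5] ang 0.6 LW [21. 80.] px [356.5 262.5] 205
blob [ 449.1 -178.4] ang 0.4 LW [18. 77.] px [373. 262.] 187
blob [ 450.1 -230.3] ang 0.1 LW [21. 77.] px [390.5 262. ] 211
blob [ 445.1 -280.8] ang -0.2 LW [21. 77.] px [407.5 264. ] 211
[ 477.47456305 -518.64834988  193.2225493 ]
```

View pics/v11.png

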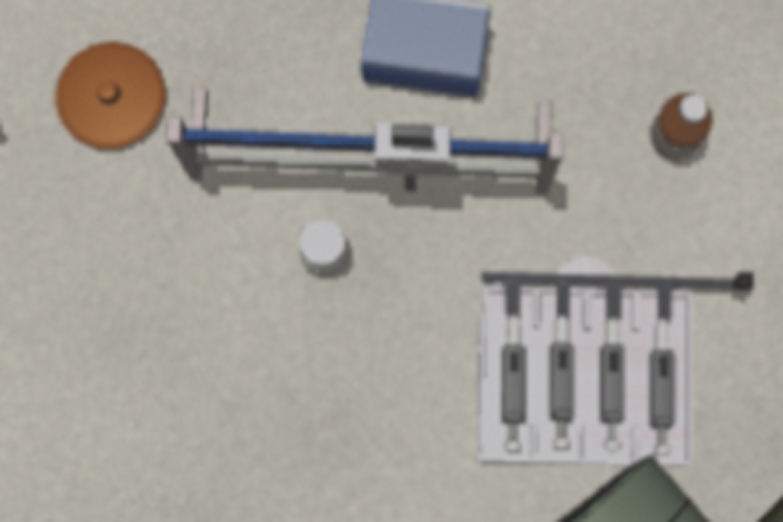

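The lock bar is home with a tooth over each nose (teeth at (513,300) to (665,303)). The hanger is still centred over the pointer at (412,145) and nothing else has moved, so I hand the job in.

```bash
python3 -c "
from h import *
print(env.job_done())"
```

```text
the job is handed in; nothing more can be done
None
```

The job is handed in: the white hanger hangs within about 2 mm of centre over the pointer, all four pipettes lie one to a lane with noses towards the tab, and the lock bar is fully home over them; no verdict was returned.

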